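# Check a cleaned ink pot with the gauge rod

### The arm

A 7-joint arm with a two-finger parallel gripper is mounted at the origin on the work surface. World frame = base frame: x ahead of the robot, y to its left, z up, the work surface at z = 0. Lengths are in m, angles in rad, forces in N, time in s.
With the tool pointing down it reaches from about 0.4 to 0.85 m from the base axis. Payload 10.4 kg.
Tool frame: the origin (TCP) lies at the centre of the arm's flange, where the gripper is bolted on; the fingertips stand 182 mm ahead of it and the grasp point (between the pads) lies r.grasp_offset ahead of it (r.grasp_offset is the distance from the TCP to the grasp point, in m); z points along the fingers, y is the line along which they close (so a half turn about z gives the same grasp; the last joint's range is limited). The gripper opens to 87 mm and grips with 3 to 60 N. Pads are 19 mm wide; open, the fingers measure 117 mm over their backs; the gripper's body (75 mm by 190 mm) begins 51 mm behind the grasp point.
Start: joints at [-1.334, 0.332, -0.065, 1.46, 0.022, 1.35, -0.088], TCP at [0.161, 0.604, 0.405] pointing down, gripper open.
Joint ranges: [-2.6, 2.6], [-0.5, 2.12], [-1.47, 1.34], [0.16, 2.42], [-1.27, 4.41], [0.06, 2.06], [-2.6, 2.6]. Speed limits (rad/s): [2.22, 2.22, 2.79, 2.79, 3.14, 3.14, 3.14].

### API

Orientations are given as a unit quaternion [x, y, z, w].
In Python, from bench import status, vision, job, spotter, r gives the robot as it stands. The module is installed in compiled form; this text tells all that it offers.
- The arm moves only by the tool play_rows, never from a script. Its argument "series" is a list of rows, each a list of 6 numbers: the shift along the tool's x, y, z each as a share of 150 mm, from -1 to 1, then the turn, a rotation vector about the tool's x, y, z each as a share of 30 degrees, from -1 to 1. In form: [[x, y, z, ax, ay, az], ...]. A call has 1 to 5 rows; each row is the pose to reach, as a shift and turn from the pose commanded when the call began, along the tool's axes at that moment; what a row does not reach only later rows make up. A row lasts 1/10 s, in which the tool goes at most 50 mm and 8.59 degrees, less where a joint would pass 70% of its speed; a pose out of reach is approached as far as the arm can. A call with a number of a shift or a turn outside -1 to 1 is refused whole. A call with a gripper value outside its range is refused whole. "fingers" is the opening, from -1 (shut) to 1 (fully open), set as the call begins (left out, the last holds). The fingers move at their own pace and stop on an object; "squeeze" is the grip in N (left out, the last holds). Time passes only in rows, so rows that repeat a pose let the fingers close. It gives the time, the measured TCP pose, the force, the opening and the grip force at its end, in the units of the state.
- status.read_state(): the state, without advancing time (a new reading comes with each control period).
- vision.camera(name): name is "side" or "top"; returns the picture (420x560x3 uint8, blue, green, red); there is no depth.
- vision.calibration(name): a dict with "fx", "fy", "cx", "cy" (pixels), "D" ([k1, k2, p1, p2, k3] as OpenCV has them; the pictures are not rectified), "rvec" (rotation vector, rad) and "tvec" (3), from world to camera coordinates, as OpenCV has them. Camera axes: x right, y down, z forward; pixel columns grow to the right and rows downward; lengths in m; the calibration is good to about 2 mm. A picture is of the moment at which its call begins. calibration takes no time and is no camera call.
- job.close_job(): hands the job in; it is judged then, once.
Trained networks look in the newest picture that a camera, given by its name, has taken for a name from the list of things; names that differ only in an ending like _2 or _b are one class to them, and where a whole thing is asked for, a point or a joint stands for the part that bears it (a point fixed in the world has none). Each returns a list of dicts, best first, with "conf" (0 to 1); they miss things now and then, are a little off and sometimes report something else, mostly with a low value. They report only what shows in the picture. A call takes as long as a camera call. They do not tell look-alikes from the thing itself.
- spotter.boxes_of(camera, name): "point" ([x, y, z] in m, in world coordinates, good to about 4 mm: the middle of the surface that is visible of it).
- spotter.regions_of(camera, name): "pixels" (420x560 bool, what is visible of it).
The state is a dict: "time": time; "joint_positions": joint angles; "joint_vel": joint speeds; "joint_torque": joint torques, N m; "ee_pos": TCP position; "eef_rot": TCP orientation; "ft_force": force on the tool from outside, world axes, zero at the start; "torque": the same for the moment, N m; "width": finger opening in m; "grip_force": force on a finger pad.
Only numpy, scipy, OpenCV 4.12 (cv2) and the standard library are available. Lean on these libraries where they do the work, as an engineer would, in place of code of your own. Each camera call takes 0.05 s, during which the arm holds its last target. There are 200 camera calls.

### The job

Check the cleaned, empty aluminium ink pot: lift it clear of the table, tip it to 40 degrees and hold that for a second so its inside can be looked over, then set it down gently, upright and wholly on the round green mat, and let go of it. Then take the red-headed gauge rod from the wooden stand and lower its stem upright through the guide hole in the pot's orange bridge, never touching the pot with it, until the middle of the black ring on the stem is level with the top of the bridge. Finish while still holding the rod there, centred in the hole and still, and leave the blue-headed rod and everything else as they are.

Things in the scene. Friction and masses are not known exactly. Their poses are not given: they have to be found in the camera images.
- pot: (mm) Empty ink pot, loose, 0.2-0.33 kg: round aluminium pot, outside diameter 60, height 60, wall 4, floor 5 thick. An orange bridge 54 x 28 (pot's x, y), 12 thick, is fixed across its rim (72 high in all), with a round guide hole, diameter 18, down through its middle. Origin: centre of its underside, z up its axis. Starts upright on the table; grip the wall from above, 40 above the underside.
- guide (a point): (mm) Centre of the guide hole's mouth, at the top of the orange bridge, on the pot's axis 72 above its underside. Moves with the pot; its axes are the pot's.
- mat: (mm) The round flat green mat, fixed to the table, diameter 110, 6 thick. Origin: centre of its underside, on the table; its top is 6 higher.
- stand: (mm) Wooden rod stand, fixed: a board 150 x 60 (its x, y), 12 thick, top 115 above the table, on two end legs. Two holes of diameter 12 lie on its x axis, 45 either side of the centre; a rod hangs in each by its flange (which rod is where varies). Origin: centre of the underside, on the table.
- red_rod: (mm) Gauge rod to use, loose, 50-80 g: steel stem diameter 8, length 100; above it a red flange diameter 32 (100 to 104 above the tip) and a red round grip diameter 22 (104 to 146 above the tip). A black ring 4 wide on the stem has its middle 35 above the tip. Origin: centre of the tip (lower end); z up to the grip. Starts hanging upright in the stand, tip 15 above the table.
- red_rod_mark (a point): (mm) Middle of the black ring on the red rod's stem, on its axis, 35 above the tip.
- blue_rod: (mm) A second rod of the same shape and size, with a blue flange and grip; to be left hanging in the stand. Origin: centre of its tip, z up.
- sanding_block: (mm) Yellow sanding block 70 x 45 x 26, a loose bystander. Origin: centre of its underside.
- tape_roll: (mm) Blue tape roll, a ring of diameter 96, 25 high, lying flat, a loose bystander. Origin: centre of its underside.
- spacer: (mm) Brass round spacer, diameter 28, 30 high, standing, a loose bystander. Origin: centre of its underside.
- blue_bottle: (mm) Blue bottle, diameter 68, 170 high, standing at the left, a loose bystander. Origin: centre of its underside.
- white_bottle: (mm) White bottle, diameter 74, 210 high, standing at the right, a loose bystander. Origin: centre of its underside.
- screwdriver: (mm) Screwdriver lying at the right, a loose bystander. Origin: on its underside; x along it to the tip.
Things that resemble listed ones, but are neither listed nor needed, are in the scene too. Several things look just like the mat: the one meant starts farthest from the robot's base.

How it is judged:
By the outcome, as a careful person would: the job done as asked, in the order asked, and still so for the second after the job is handed in, while the arm keeps its last pose, push and grip.
It also fails if it takes over 72 s, if anything falls off the work surface, if the arm or the gripper's body presses on something with over 40 N, if the wrist force passes 120 N, or if a joint passes its speed limit or range.

## Working session

There is one attempt and no reset: what is moved stays moved. The work goes in short steps, Python scripts to look and compute and a tool call to move; the robot and the scene stay as the last step left them, time stands still between calls to the robot, and variables do not carry over. Pictures are saved under pics/ and viewed, at most 10 in all, crops included, and the job is handed in when it is done.

Besides the shell and the picture viewer there is one more tool, called after ">>>" by a JSON object that holds its "op" and its "data", one argument or row to a line. play_rows: Moves the arm, as the interface text tells. Shift numbers are shares of 150 mm and turn numbers shares of 30 degrees, none past 1 either way. Its arguments: {"type":"object","properties":{"series":{"type":"array","items":{"type":"array","items":{"type":"number"}}},"fingers":{"type":"number"},"squeeze":{"type":"number"}},"required":["series"]}

```bash
mkdir -p pics; python3 - <<'E'
from bench import status, vision, job, spotter, r
import cv2,numpy as np
print(r.grasp_offset)
s=status.read_state();print({k:np.round(v,4).tolist() for k,v in s.items()})
for c in("top","side"):
    cv2.imwrite(f"pics/{c}0.png",vision.camera(c))
    print(c,vision.calibration(c))
    for n in("pot","guide","mat","stand","red_rod","blue_rod","red_rod_mark"):
        print(c,n,[(np.round(d["point"],3).tolist(),round(d["conf"],2)) for d in spotter.boxes_of(c,n)])
E
```

```text
0.1635
{'time': 0.0, 'joint_positions': [-1.3336, 0.3329, -0.0647, 1.4609, 0.0216, 1.3499, -0.0885], 'joint_vel': [0.0007, -0.001, 0.0005, -0.0008, -0.0002, 0.0007, 0.0011], 'joint_torque': [-0.0003, -62.3251, 0.0246, -38.9902, -0.0613, 0.0396, 0.0002], 'ee_pos': [0.1605, 0.6039, 0.404], 'eef_rot': [0.1295, 0.9916, -0.0007, -0.0], 'ft_force': [-0.3497, -0.0082, 0.3488], 'torque': [0.0419, -0.0657, 0.0241], 'grip_force': 0.0, 'width': 0.0867}
top {'fx': 428.5014622470365, 'fy': 428.5014622470365, 'cx': 282.88223789530906, 'cy': 203.70184953069912, 'D': array([0.04268671, 0.        , 0.        , 0.        , 0.        ]), 'rvec': array([ 2.14498453, -2.13586148,  0.19989187]), 'tvec': array([-0.0286662 ,  0.51600528,  1.28156124])}
top pot [([0.536, -0.016, 0.056], 0.77)]
top guide [([0.529, -0.014, 0.057], 0.71)]
top mat [([0.387, 0.32, 0.011], 0.8), ([0.265, 0.212, 0.005], 0.79), ([0.541, 0.22, 0.005], 0.63)]
top stand [([0.488, -0.281, 0.116], 0.57)]
top red_rod []
top blue_rod []
top red_rod_mark [([0.533, -0.014, 0.057], 0.29)]
side {'fx': 395.9454577683009, 'fy': 395.9454577683009, 'cx': 281.76555364121526, 'cy': 209.45336603543885, 'D': array([0.00447596, 0.        , 0.        , 0.        , 0.        ]), 'rvec': array([ 2.00810373, -0.64033399,  0.38332562]), 'tvec': array([-0.42473955,  0.20595171,  1.11492799])}
side pot [([0.521, -0.037, 0.04], 0.7)]
side guide [([0.523, -0.039, 0.047], 0.58), ([0.712, 0.123, 0.023], 0.5)]
side mat [([0.261, 0.207, 0.006], 0.81), ([0.537, 0.211, 0.002], 0.78), ([0.379, 0.316, 0.006], 0.59), ([0.713, -0.137, 0.013], 0.34)]
side stand [([0.492, -0.297, 0.056], 0.75)]
side red_rod [([0.453, -0.274, 0.128], 0.79), ([0.494, -0.3, 0.058], 0.68)]
side blue_rod [([0.53, -0.311, 0.128], 0.51), ([0.536, 0.456, 0.076], 0.15)]
side red_rod_mark [([0.45, -0.274, 0.131], 0.62)]
```

View pics/top0.png

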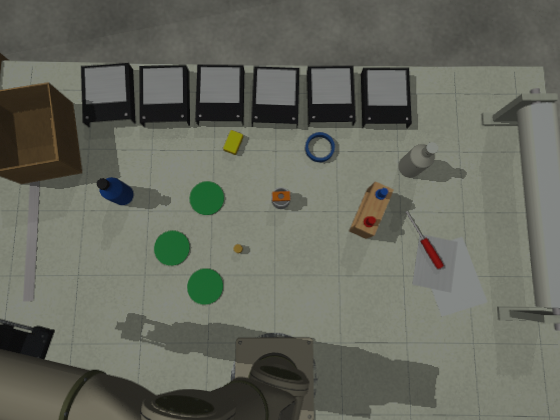

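View pics/side0.png

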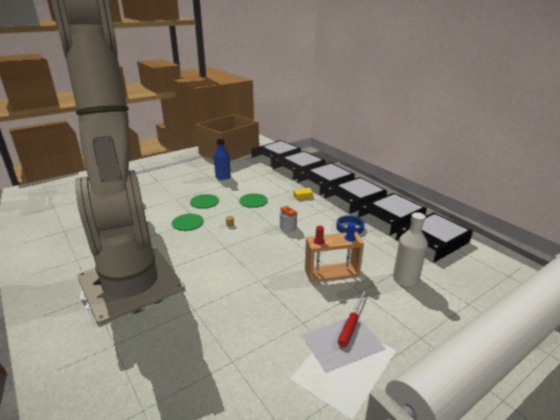

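The mats show in the top view at (207,198), (172,248) and (206,286). They lie about 0.58, 0.50 and 0.34 m from the base, so the one meant is (207,198). The pot is at (281,198) and the red rod is in the stand's near hole at (370,221). I'll confirm these in a crop and refine the positions.

```bash
cat > h.py <<'E'
from bench import status, vision, job, spotter, r
import cv2,numpy as np
from scipy.optimize import least_squares
from scipy.spatial.transform import Rotation as R
C={c:vision.calibration(c) for c in("top","side")}
def proj(c,P):
    k=C[c];K=np.array([[k["fx"],0,k["cx"]],[0,k["fy"],k["cy"]],[0,0,1]])
    return cv2.projectPoints(np.array(P,float).reshape(-1,3),k["rvec"],k["tvec"],K,k["D"])[0][:,0]
def ray(c,uv,z):
    k=C[c];K=np.array([[k["fx"],0,k["cx"]],[0,k["fy"],k["cy"]],[0,0,1]])
    p=cv2.undistortPoints(np.array(uv,float).reshape(1,1,2),K,k["D"]).ravel()
    M=cv2.Rodrigues(k["rvec"])[0];o=-M.T@k["tvec"];d=M.T@np.r_[p,1];return o+d*(z-o[2])/d[2]
def cyl(rad,z0,z1):
    t=np.linspace(0,2*np.pi,40,endpoint=False)
    return np.array([[rad*np.cos(a),rad*np.sin(a),z] for a in t for z in(z0,z1)])
def sil(c,parts,S=8):  # centroid of silhouette union
    hs=[cv2.convexHull(np.float32(proj(c,p))) for p in parts]
    lo=np.floor(np.min([h.min((0,1)) for h in hs],0))-1
    hi=np.max([h.max((0,1)) for h in hs],0)+2
    m=np.zeros((int((hi-lo)[1]*S),int((hi-lo)[0]*S)),np.uint8)
    for h in hs: cv2.fillConvexPoly(m,np.int32(np.round((h-lo+.5)*S)),1)
    M=cv2.moments(m,True);return np.array([M["m10"],M["m01"]])/M["m00"]/S-.5+.5/S+lo, M["m00"]/S/S
def cen(m):
    n,l,s,ce=cv2.connectedComponentsWithStats(m.astype(np.uint8))
    i=1+np.argmax(s[1:,4]);return ce[i],s[i,4]
def fit(parts,masks,g):
    """parts at xy=0; masks {cam:mask}; returns per-cam and joint xy"""
    def f(x,cs): return np.concatenate([sil(c,[p+np.r_[x,0] for p in parts])[0]-cen(masks[c])[0] for c in cs])
    for cs in [[c] for c in masks]+[list(masks)]:
        s=least_squares(f,g,args=(cs,),diff_step=.02,x_scale=.01)
        print(cs,np.round(s.x,4),"res",np.round(s.fun,2),"area",[(round(sil(c,[p+np.r_[s.x,0] for p in parts])[1]),cen(masks[c])[1]) for c in cs])
    return s.x
def hue(im,lo,hi,s=90,v=50):
    h=cv2.cvtColor(im,cv2.COLOR_BGR2HSV);a=(h[...,0]>=lo)|(h[...,0]<=hi) if lo>hi else (h[...,0]>=lo)&(h[...,0]<=hi)
    return a&(h[...,1]>s)&(h[...,2]>v)
def near(m,c,P,rad):
    u=proj(c,P)[0];yy,xx=np.mgrid[:420,:560];return m&(np.hypot(xx-u[0],yy-u[1])<rad)
E
python3 - <<'E'
from h import *
I={c:vision.camera(c) for c in C}
t=I["top"][170:310,150:400];s=I["side"][180:290,170:420]
cv2.imwrite("pics/crop1.png",np.vstack([cv2.resize(t,(750,420//1),interpolation=cv2.INTER_CUBIC)]+[cv2.resize(s,(750,330),interpolation=cv2.INTER_CUBIC)])[:600*2//2+150][:,:] if 0 else np.vstack([cv2.resize(t,(600,336),interpolation=cv2.INTER_CUBIC),cv2.resize(s,(600,264),interpolation=cv2.INTER_CUBIC)]))
for c in C:
    M=cv2.Rodrigues(C[c]["rvec"])[0];print(c,"cam at",np.round(-M.T@C[c]["tvec"],3))
mk={c:spotter.regions_of(c,"pot")[0]["pixels"] for c in C}
pot=fit([cyl(.03,0,.06)],mk,[.53,-.02])
# bridge
br={c:near(hue(I[c],3,18,120),c,[.53,-.02,.066],22) for c in C}
for c in C:
    print("bridge",c,cen(br[c]),np.round(ray(c,cen(br[c])[0],.068),4))
red={c:near(hue(I[c],172,5,150),c,[.452,-.276,.14],25) for c in C}
fit([cyl(.016,.115,.119),cyl(.011,.119,.161)],red,[.452,-.276])
blu={c:near(hue(I[c],105,130,120),c,[.53,-.311,.14],18) for c in C}
fit([cyl(.016,.115,.119),cyl(.011,.119,.161)],blu,[.53,-.311])
g={c:near(hue(I[c],45,75,90),c,[.54,.22,.006],35) for c in C}
fit([cyl(.055,0,.006)],g,[.54,.22])
for n in("white_bottle","tape_roll","spacer","sanding_block"):
    print(n,[np.round(spotter.boxes_of(c,n)[0]["point"],3) for c in C])
E
```

```text
top cam at [ 0.292 -0.005  1.351]
side cam at [-0.165 -0.951  0.73 ]
['top'] [ 0.5384 -0.0168] res [-0. -0.] area [(353, np.int32(304))]
['side'] [ 0.5389 -0.0129] res [-0.01  0.01] area [(385, np.int32(418))]
['top', 'side'] [ 0.538  -0.0159] res [-0.27  0.12  0.3   0.43] area [(354, np.int32(304)), (387, np.int32(418))]
bridge top (array([280.9047619 , 195.57823129]), np.int32(147)) [ 0.5371 -0.02    0.068 ]
bridge side (array([288.23762376, 210.52475248]), np.int32(101)) [ 0.5355 -0.0186  0.068 ]
['top'] [ 0.4524 -0.2736] res [ 0. -0.] area [(115, np.int32(98))]
['side'] [ 0.4523 -0.2718] res [-0.01 -0.  ] area [(170, np.int32(122))]
['top', 'side'] [ 0.4521 -0.2729] res [-0.23  0.1   0.2   0.19] area [(115, np.int32(98)), (171, np.int32(122))]
['top'] [ 0.5345 -0.3111] res [-0. -0.] area [(119, np.int32(94))]
['side'] [ 0.5591 -0.2839] res [-0.02  0.  ] area [(158, np.int32(380))]
['top', 'side'] [ 0.5394 -0.3043] res [-2.41 -1.67  0.05  5.29] area [(119, np.int32(94)), (166, np.int32(380))]
['top'] [0.5412 0.2165] res [-0.  0.] area [(946, np.int32(903))]
['side'] [0.542  0.2208] res [-0.  0.] area [(335, np.int32(285))]
['top', 'side'] [0.5409 0.2173] res [-0.25  0.07  0.25  0.42] area [(945, np.int32(903)), (337, np.int32(285))]
white_bottle [array([ 0.636, -0.417,  0.137]), array([ 0.624, -0.446,  0.104])]
tape_roll [array([ 0.71 , -0.144,  0.024]), array([ 0.526, -0.036,  0.047])]
spacer [array([ 0.486, -0.284,  0.112]), array([0.374, 0.106, 0.025])]
sanding_block [array([0.722, 0.136, 0.026]), array([0.712, 0.12 , 0.023])]
```

View pics/crop1.png

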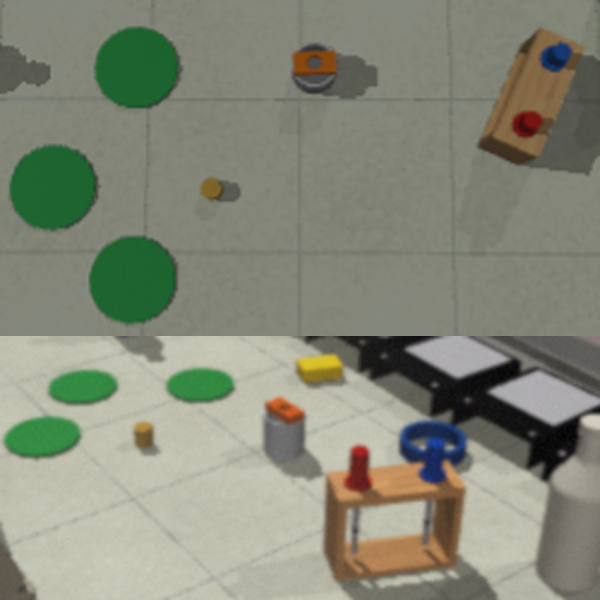

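The crop confirms the layout. The green disc at top-view pixel (207,198) is the farthest mat, the pot's bridge runs along world y, and the red head is in the stand's near hole. Moving to the pot, turning the tool so that its x is −X world, its y is +Y and its z points down.

>>> {"op": "play_rows", "data": {
  "series": [
    [-0.884,-0.73,0,0,0,-0.497],
    [-0.884,-0.73,0,0,0,-0.497],
    [-0.884,-0.73,0,0,0,-0.497],
    [-0.884,-0.73,0,0,0,-0.497],
    [-0.884,-0.73,0,0,0,-0.497]
  ],
  "fingers": 1,
  "squeeze": 30
}}

```text
time: 1.9
ee_pos: [0.2634, 0.4613, 0.4053]
eef_rot: [0.003, 1.0, 0.0, 0.001]
ft_force: [-0.6, 0.7, 0.1]
width: 0.0868
grip_force: 0.0
```

>>> {"op": "play_rows", "data": {
  "series": [
    [-0.93,-1,0,0,0,0],
    [-0.93,-1,0,0,0,0],
    [-0.93,-1,0,0,0,0],
    [-0.93,-1,0,0,0,0],
    [-0.93,-1,0,0,0,0]
  ]
}}

```text
time: 2.4
ee_pos: [0.4038, 0.3099, 0.405]
eef_rot: [0.004, 1.0, -0.0, 0.001]
ft_force: [-0.8, 0.2, -0.1]
width: 0.0871
grip_force: 0.0
```

>>> {"op": "play_rows", "data": {
  "series": [
    [-0.93,-1,0,0,0,0],
    [-0.93,-1,0,0,0,0],
    [-0.93,-1,0,0,0,0],
    [-0.93,-1,0,0,0,0],
    [-0.93,-1,0,0,0,0]
  ]
}}

```text
time: 2.9
ee_pos: [0.5427, 0.1597, 0.4047]
eef_rot: [0.003, 1.0, -0.001, 0.001]
ft_force: [-0.5, 0.4, -0.2]
width: 0.087
grip_force: 0.0
```

>>> {"op": "play_rows", "data": {
  "series": [
    [0.04,-1,0,0,0,0],
    [0.04,-1,0,0,0,0],
    [0.04,-1,0,0,0,0],
    [0.04,-1,0,0,0,0]
  ]
}}

```text
time: 3.3
ee_pos: [0.5335, 0.0083, 0.4053]
eef_rot: [0.004, 1.0, -0.001, 0.0]
ft_force: [0.4, 0.8, -0.1]
width: 0.0872
grip_force: 0.0
```

>>> {"op": "play_rows", "data": {
  "series": [
    [0,-0.18,0.3,0,0,0],
    [0,-0.18,0.6,0,0,0],
    [0,-0.18,0.6,0,0,0],
    [0,-0.18,0.6,0,0,0]
  ]
}}

```text
time: 3.7
ee_pos: [0.5341, -0.0112, 0.3154]
eef_rot: [-0.001, 1.0, 0.0, -0.001]
ft_force: [0.7, 0.7, 0.3]
width: 0.0871
grip_force: 0.0
```

```bash
python3 - <<'E'
from h import *
s=status.read_state();print(np.round(s["ee_pos"],4),np.round(R.from_quat(s["eef_rot"]).as_matrix(),4).tolist(),np.round(s["joint_positions"],2))
I=vision.camera("side")
br=near(hue(I,3,18,120),"side",[.537,-.018,.066],22)
print(cen(br))
cv2.imwrite("pics/pre.png",cv2.resize(I[120:280,200:380],None,fx=3.5,fy=3.5,interpolation=cv2.INTER_CUBIC))
E
```

```text
[ 0.5341 -0.0112  0.3154] [[-1.0, -0.0021, -0.0011], [-0.0021, 1.0, 0.0], [0.0011, 0.0, -1.0]] [-0.46  0.21  0.44  1.84 -0.1   1.12  1.59]
(array([288.19387755, 210.63265306]), np.int32(98))
```

View pics/pre.png

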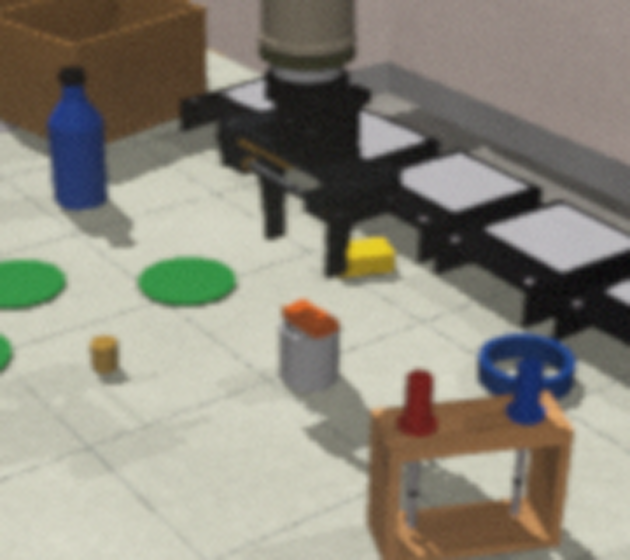

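The fingers straddle the space above the pot, which has its bridge at crop (310,318). Alignment is right, so I descend.

>>> {"op": "play_rows", "data": {
  "series": [
    [-0.02,-0.043,0.25,0,0,0],
    [-0.02,-0.043,0.5,0,0,0],
    [-0.02,-0.043,0.7,0,0,0],
    [-0.02,-0.043,0.746,0,0,0],
    [-0.02,-0.043,0.746,0,0,0]
  ]
}}

```text
time: 4.25
ee_pos: [0.5376, -0.0184, 0.2041]
eef_rot: [-0.001, 1.0, 0.0, 0.0]
ft_force: [-0.2, -0.1, 0.9]
width: 0.0872
grip_force: 0.0
```

>>> {"op": "play_rows", "data": {
  "series": [
    [0,0,0,0,0,0],
    [0,0,0,0,0,0],
    [0,0,0,0,0,0],
    [0,0,0,0,0,0],
    [0,0,0,0,0,0]
  ],
  "fingers": -1,
  "squeeze": 30
}}

```text
time: 4.75
ee_pos: [0.537, -0.019, 0.2034]
eef_rot: [-0.0, 1.0, 0.0, 0.0]
ft_force: [-0.1, 2.0, 4.8]
width: 0.0583
grip_force: 30.0
```

>>> {"op": "play_rows", "data": {
  "series": [
    [0,0,-0.1,0,0,0],
    [0,0,-0.35,0,0,0],
    [0,0,-0.6,0,0,0],
    [0,0,-0.8,0,0,0],
    [0,0,-0.8,0,0,0]
  ]
}}

```text
time: 5.25
ee_pos: [0.5378, -0.0197, 0.3277]
eef_rot: [0.0, 1.0, 0.001, 0.003]
ft_force: [0.3, -0.7, -2.8]
width: 0.0586
grip_force: 30.0
```

>>> {"op": "play_rows", "data": {
  "series": [
    [0,0,0,0,-0.15,0],
    [0,0,0,0,-0.35,0],
    [0,0,0,0,-0.55,0],
    [0,0,0,0,-0.7,0],
    [0,0,0,0,-0.7,0]
  ]
}}

```text
time: 5.75
ee_pos: [0.5357, -0.0193, 0.3221]
eef_rot: [-0.0, 0.983, 0.0, 0.182]
ft_force: [-0.4, -0.4, -2.6]
width: 0.0585
grip_force: 30.0
```

>>> {"op": "play_rows", "data": {
  "series": [
    [0,0,0,0,-0.2,0],
    [0,0,0,0,-0.4,0],
    [0,0,0,0,-0.55,0],
    [0,0,0,0,-0.633,0],
    [0,0,0,0,-0.633,0]
  ]
}}

```text
time: 6.25
ee_pos: [0.5362, -0.0194, 0.3219]
eef_rot: [-0.0, 0.94, -0.0, 0.34]
ft_force: [-0.3, -0.3, -3.3]
width: 0.0588
grip_force: 30.0
```

```bash
python3 - <<'E'
from h import *
I=vision.camera("side")
s=status.read_state();M=R.from_quat(s["eef_rot"]).as_matrix();print(s["time"],np.round(s["ee_pos"],4),M.round(3).tolist(),"tilt",np.degrees(np.arccos(-M[2,2])),s["width"],np.round(s["joint_positions"],2))
cv2.imwrite("pics/tilt.png",cv2.resize(I[120:280,230:390],None,fx=3.5,fy=3.5,interpolation=cv2.INTER_CUBIC))
E
```

```text
6.3 [ 0.5364 -0.0194  0.3221] [[-0.769, 0.0, 0.639], [-0.0, 1.0, -0.0], [-0.639, -0.001, -0.769]] tilt 39.73651848622705 0.05856082254951458 [-0.5  -0.01  0.44  2.12  0.12  0.33  1.42]
```

View pics/tilt.png

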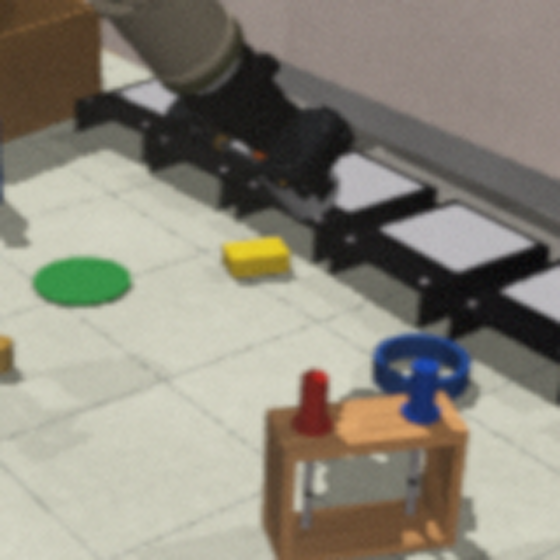

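The pot is off the table in the gripper, at crop (310,195), and tipped with the tool to about 39.7°. I add the last 0.3° and hold for over a second.

>>> {"op": "play_rows", "data": {
  "series": [
    [0,0,0,0,-0.009,0],
    [0,0,0,0,-0.009,0],
    [0,0,0,0,-0.009,0],
    [0,0,0,0,-0.009,0],
    [0,0,0,0,-0.009,0]
  ]
}}

```text
time: 6.8
ee_pos: [0.5368, -0.0192, 0.3228]
eef_rot: [-0.0, 0.939, 0.0, 0.344]
ft_force: [0.2, -0.4, -3.1]
width: 0.0584
grip_force: 30.0
```

>>> {"op": "play_rows", "data": {
  "series": [
    [0,0,0,0,0,0],
    [0,0,0,0,0,0],
    [0,0,0,0,0,0],
    [0,0,0,0,0,0],
    [0,0,0,0,0,0]
  ]
}}

```text
time: 7.3
ee_pos: [0.5368, -0.0192, 0.3228]
eef_rot: [-0.0, 0.939, 0.0, 0.344]
ft_force: [0.2, 0.7, -2.7]
width: 0.0584
grip_force: 30.0
```

>>> {"op": "play_rows", "data": {
  "series": [
    [0,0,0,0,0,0],
    [0,0,0,0,0,0],
    [0,0,0,0,0,0],
    [0,0,0,0,0,0],
    [0,0,0,0,0,0]
  ]
}}

```text
time: 7.8
ee_pos: [0.5368, -0.0191, 0.3228]
eef_rot: [-0.0, 0.939, 0.0, 0.344]
ft_force: [-0.7, -0.2, -2.9]
width: 0.0588
grip_force: 30.0
```

```bash
python3 - <<'E'
from h import *
s=status.read_state();M=R.from_quat(s["eef_rot"]).as_matrix();print("tilt",np.degrees(np.arccos(-M[2,2])))
# tilt of the bridge from the pixels: predicted position of bridge centre if pot unslipped
I={c:vision.camera(c) for c in C}
g=s["ee_pos"]+M@[0,0,.1635]; b=g-M[:,2]*(.028); 
for c in C:
    m=near(hue(I[c],3,18,120),c,b,15); print(c,"bridge pred",proj(c,b)[0].round(1),"seen",cen(m) if m.any() else None)
    q=spotter.boxes_of(c,"pot"); print([(np.round(d["point"],3),d["conf"]) for d in q], g.round(3))
E
```

```text
tilt 40.26068670934526
top bridge pred [281.4 153.8] seen (array([282.45454545, 152.16363636]), np.int32(55))
[(array([ 0.662, -0.019,  0.21 ]), 0.6)] [ 0.642 -0.019  0.198]
side bridge pred [310.6 163.3] seen (array([303.875, 163.125]), np.int32(8))
[] [ 0.642 -0.019  0.198]
```

>>> {"op": "play_rows", "data": {
  "series": [
    [0,0,0,0,0.15,0],
    [0,0,0,0,0.35,0],
    [0,0,0,0,0.55,0],
    [0,0,0,0,0.671,0],
    [0,0,0,0,0.671,0]
  ]
}}

```text
time: 8.5
ee_pos: [0.5373, -0.0191, 0.323]
eef_rot: [-0.0, 0.985, -0.0, 0.175]
ft_force: [0.3, 0.1, -3.6]
width: 0.0585
grip_force: 30.0
```

>>> {"op": "play_rows", "data": {
  "series": [
    [0,0,0,0,0.2,0],
    [0,0,0,0,0.4,0],
    [0,0,0,0,0.6,0],
    [0,0,0,0,0.671,0],
    [0,0,0,0,0.671,0]
  ]
}}

```text
time: 9.0
ee_pos: [0.5372, -0.0192, 0.3225]
eef_rot: [-0.0, 1.0, -0.0, 0.001]
ft_force: [0.4, -0.5, -2.6]
width: 0.0585
grip_force: 30.0
```

>>> {"op": "play_rows", "data": {
  "series": [
    [-0.027,0.2,0,0,0,0],
    [-0.027,0.5,0,0,0,0],
    [-0.027,0.8,0,0,0,0],
    [-0.027,0.8,0,0,0,0]
  ]
}}

```text
time: 9.4
ee_pos: [0.5401, 0.1081, 0.3227]
eef_rot: [-0.005, 1.0, 0.002, 0.002]
ft_force: [-0.1, 0.2, -3.0]
width: 0.0583
grip_force: 30.0
```

>>> {"op": "play_rows", "data": {
  "series": [
    [0,0.2,0,0,0,0],
    [0,0.5,0,0,0,0],
    [0,0.7,0,0,0,0],
    [0,0.775,0,0,0,0],
    [0,0.775,0,0,0,0]
  ]
}}

```text
time: 9.9
ee_pos: [0.5403, 0.2187, 0.3226]
eef_rot: [-0.002, 1.0, 0.0, 0.001]
ft_force: [1.0, -0.7, -2.9]
width: 0.0583
grip_force: 30.0
```

```bash
python3 - <<'E'
from h import *
s=status.read_state();M=R.from_quat(s["eef_rot"]).as_matrix();print(s["ee_pos"].round(4) if hasattr(s["ee_pos"],"round") else s["ee_pos"],"rotvec err deg (tool)",np.degrees(R.from_matrix(M.T@np.diag([-1,1,-1.])).as_rotvec()).round(2))
I={c:vision.camera(c) for c in C}
g=s["ee_pos"]+M@[0,0,.1635]
for c in C:
    q=spotter.regions_of(c,"pot")
    if q: print(c,cen(q[0]["pixels"]),q[0]["conf"],ray(c,cen(q[0]["pixels"])[0],g[2]).round(4),"grasp",g.round(4))
t=I["top"][160:240,150:290];s2=I["side"][120:240,210:350]
cv2.imwrite("pics/place.png",np.hstack([cv2.resize(t,(560,320)),cv2.resize(s2,(240,320))]) if 0 else cv2.resize(s2,None,fx=4,fy=4,interpolation=cv2.INTER_CUBIC))
E
```

```text
[0.5403 0.2187 0.3226] rotvec err deg (tool) [0.06 0.1  0.19]
top (array([381.25688073, 193.01834862]), np.int32(109)) 0.49 [ 0.5288 -0.3037  0.1591] grasp [0.5406 0.2188 0.1591]
side (array([248.90532544, 165.08284024]), np.int32(169)) 0.64 [0.5209 0.2061 0.1591] grasp [0.5406 0.2188 0.1591]
```

View pics/place.png

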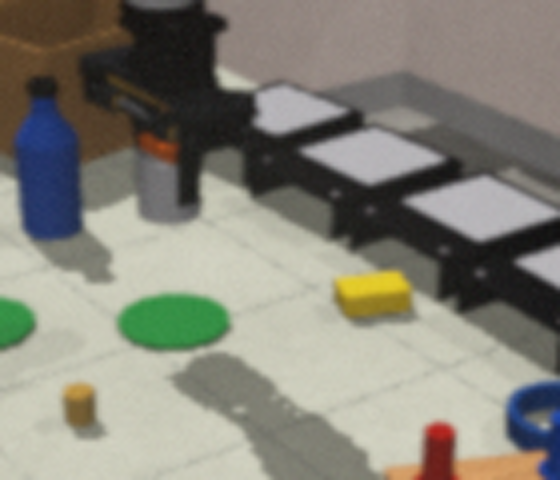

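The pot hangs upright at crop (170,180), above the mat at (175,320), with the blue bottle well clear. Lowering.

>>> {"op": "play_rows", "data": {
  "series": [
    [0,0,0.2,0,0,0],
    [0,0,0.45,0,0,0],
    [0,0,0.62,0,0,0],
    [0,0,0.69,0,0,0],
    [0,0,0.69,0,0,0]
  ]
}}

```text
time: 10.6
ee_pos: [0.5406, 0.216, 0.2184]
eef_rot: [0.0, 1.0, -0.001, -0.001]
ft_force: [0.6, -0.2, -2.6]
width: 0.0584
grip_force: 30.0
```

>>> {"op": "play_rows", "data": {
  "series": [
    [0,0,0.01,0,0,0],
    [0,0,0.02,0,0,0],
    [0,0,0.03,0,0,0],
    [0,0,0.04,0,0,0],
    [0,0,0.05,0,0,0]
  ]
}}

```text
time: 11.1
ee_pos: [0.5408, 0.2171, 0.2121]
eef_rot: [-0.0, 1.0, 0.0, 0.0]
ft_force: [-0.2, 0.6, -3.0]
width: 0.0586
grip_force: 30.0
```

>>> {"op": "play_rows", "data": {
  "series": [
    [0,0,0.004,0,0,0],
    [0,0,0.008,0,0,0],
    [0,0,0.012,0,0,0],
    [0,0,0.016,0,0,0],
    [0,0,0.016,0,0,0]
  ]
}}

```text
time: 11.6
ee_pos: [0.5408, 0.2171, 0.2095]
eef_rot: [-0.0, 1.0, 0.0, 0.0]
ft_force: [-0.3, 0.1, -1.5]
width: 0.0585
grip_force: 30.0
```

>>> {"op": "play_rows", "data": {
  "series": [
    [0,0,0.003,0,0,0],
    [0,0,0.003,0,0,0]
  ]
}}

```text
time: 11.8
ee_pos: [0.5408, 0.2171, 0.2095]
eef_rot: [-0.0, 1.0, 0.0, 0.0]
ft_force: [-2.6, -2.3, 5.1]
width: 0.0583
grip_force: 30.0
```

>>> {"op": "play_rows", "data": {
  "series": [
    [0,0,0,0,0,0],
    [0,0,0,0,0,0],
    [0,0,0,0,0,0],
    [0,0,0,0,0,0],
    [0,0,0,0,0,0]
  ],
  "fingers": 1
}}

```text
time: 12.3
ee_pos: [0.5407, 0.2171, 0.2089]
eef_rot: [-0.0, 1.0, 0.0, 0.0]
ft_force: [0.5, -0.1, -0.3]
width: 0.0853
grip_force: 0.0
```

>>> {"op": "play_rows", "data": {
  "series": [
    [0,0,-0.1,0,0,0],
    [0,0,-0.3,0,0,0],
    [0,0,-0.6,0,0,0],
    [0,0,-0.9,0,0,0],
    [0,0,-1,0,0,0]
  ]
}}

```text
time: 12.8
ee_pos: [0.5416, 0.2169, 0.3652]
eef_rot: [0.0, 1.0, 0.002, 0.003]
ft_force: [1.0, -0.2, -0.3]
width: 0.0871
grip_force: 0.0
```

>>> {"op": "play_rows", "data": {
  "series": [
    [0.5,-0.5,-0.3,0,0,0],
    [0.6,-1,-0.3,0,0,0],
    [0.6,-1,-0.3,0,0,0],
    [0.6,-1,-0.3,0,0,0],
    [0.6,-1,-0.3,0,0,0]
  ]
}}

```text
time: 13.3
ee_pos: [0.4497, 0.0626, 0.4057]
eef_rot: [0.003, 1.0, 0.001, 0.001]
ft_force: [1.0, -0.1, 0.1]
width: 0.0868
grip_force: 0.0
```

>>> {"op": "play_rows", "data": {
  "series": [
    [0,-1,0,0,0,0],
    [0,-1,0,0,0,0],
    [0,-1,0,0,0,0],
    [0,-1,0,0,0,0]
  ]
}}

```text
time: 13.7
ee_pos: [0.4501, -0.0891, 0.4047]
eef_rot: [0.004, 1.0, -0.0, 0.001]
ft_force: [-0.3, 0.2, 0.0]
width: 0.087
grip_force: 0.0
```

>>> {"op": "play_rows", "data": {
  "series": [
    [0,-1,0,0,0,0],
    [0,-1,0,0,0,0],
    [0,-1,0,0,0,0],
    [0,-1,0,0,0,0]
  ]
}}

```text
time: 14.1
ee_pos: [0.4496, -0.2385, 0.4046]
eef_rot: [0.004, 1.0, -0.001, 0.0]
ft_force: [0.0, 0.7, 0.3]
width: 0.0868
grip_force: 0.0
```

```bash
python3 - <<'E'
from h import *
s=status.read_state();M=R.from_quat(s["eef_rot"]).as_matrix();print(np.round(s["ee_pos"],4),"rotvec err deg (tool)",np.degrees(R.from_matrix(M.T@np.diag([-1,1,-1.])).as_rotvec()).round(2),np.round(s["joint_positions"],2))
I={c:vision.camera(c) for c in C}
mk={c:spotter.regions_of(c,"pot") for c in C}
P=[.541,.217,.05]
mk={c:max((d["pixels"] for d in mk[c]),key=lambda m:near(m,c,P,20).sum()) for c in C if mk[c]}
fit([cyl(.03,.006,.066)],mk,P[:2])
for c in C:
    m=near(hue(I[c],3,18,120),c,P,22);print("bridge",c,cen(m),np.round(ray(c,cen(m)[0],.074),4))
red={c:near(hue(I[c],172,5,150),c,[.452,-.273,.14],25) for c in C}
fit([cyl(.016,.115,.119),cyl(.011,.119,.161)],red,[.452,-.273])
cv2.imwrite("pics/after.png",np.hstack([cv2.resize(I["top"][150:250,150:250],(400,400),interpolation=cv2.INTER_CUBIC),cv2.resize(I["side"][140:240,200:300],(400,400),interpolation=cv2.INTER_CUBIC)]))
E
```

```text
[ 0.4496 -0.2385  0.4046] rotvec err deg (tool) [-0.16  0.02 -0.42] [-0.36  0.07  0.8   1.8  -0.05  1.3   2.02]
['top'] [0.54   0.2168] res [ 0. -0.] area [(387, np.int32(349))]
['side'] [0.5415 0.2229] res [ 0. -0.] area [(305, np.int32(289))]
['top', 'side'] [0.5398 0.2178] res [-0.31  0.08  0.31  0.61] area [(386, np.int32(349)), (306, np.int32(289))]
bridge top (array([203.07228916, 193.69277108]), np.int32(166)) [0.5403 0.2152 0.074 ]
bridge side (array([252.26760563, 183.85915493]), np.int32(71)) [0.5389 0.2166 0.074 ]Traceback (most recent call last):
  File "<stdin>", line 11, in <module>
  File "h.py", line 30, in fit
    s=least_squares(f,g,args=(cs,),diff_step=.02,x_scale=.01)
    return func(*args, **kwargs)
    vector_fun = VectorFunction(
        fun_wrapped,
    ...<6 lines>...
        workers=workers
    )
    self._update_fun()
    ~~~~~~~~~~~~~~~~^^
    self.f = self.fun_wrapped(xp_copy(self.x))
             ~~~~~~~~~~~~~~~~^^^^^^^^^^^^^^^^^
    return np.atleast_1d(self.fun(x))
                         ~~~~~~~~^^^
    return self.f(x, *self.args, **self.kwargs)
           ~~~~~~^^^^^^^^^^^^^^^^^^^^^^^^^^^^^^
  File "h.py", line 28, in f
    def f(x,cs): return np.concatenate([sil(c,[p+np.r_[x,0] for p in parts])[0]-cen(masks[c])[0] for c in cs])
                                                                                ~~~^^^^^^^^^^
  File "h.py", line 25, in cen
    i=1+np.argmax(s[1:,4]);return ce[i],s[i,4]
        ~~~~~~~~~^^^^^^^^^
    return _wrapfunc(a, 'argmax', axis=axis, out=out, **kwds)
    return bound(*args, **kwds)
ValueError: attempt to get argmax of an empty sequence
```

>>> {"op": "play_rows", "data": {
  "series": [
    [-0.018,-0.229,0,0,0,0],
    [-0.018,-0.229,0.2,0,0,0],
    [-0.018,-0.229,0.2,0,0,0],
    [-0.018,-0.229,0.2,0,0,0]
  ],
  "fingers": 0.2,
  "squeeze": 25
}}

```text
time: 14.7
ee_pos: [0.4541, -0.2658, 0.3741]
eef_rot: [-0.001, 1.0, 0.001, -0.001]
ft_force: [0.2, 0.2, 0.2]
width: 0.0628
grip_force: 0.0
```

```bash
python3 - <<'E'
from h import *
s=status.read_state();M=R.from_quat(s["eef_rot"]).as_matrix();print(np.round(s["ee_pos"],4),s["width"],"rotvec err deg (tool)",np.degrees(R.from_matrix(M.T@np.diag([-1,1,-1.])).as_rotvec()).round(2))
I={c:vision.camera(c) for c in C}
red={"side":near(hue(I["side"],172,5,150),"side",[.452,-.273,.14],25)}
fit([cyl(.016,.115,.119),cyl(.011,.119,.161)],red,[.452,-.273])
cv2.imwrite("pics/after.png",np.hstack([cv2.resize(I["top"][150:250,150:250],(400,400),interpolation=cv2.INTER_CUBIC),cv2.resize(I["side"][170:290,280:400],(400,400),interpolation=cv2.INTER_CUBIC)]))
E
```

```text
[ 0.4541 -0.2658  0.3741] 0.0627717642599955 rotvec err deg (tool) [ 0.06 -0.07  0.15]
['side'] [ 0.4506 -0.2736] res [-0. -0.] area [(171, np.int32(115))]
['side'] [ 0.4506 -0.2736] res [-0. -0.] area [(171, np.int32(115))]
```

View pics/after.png

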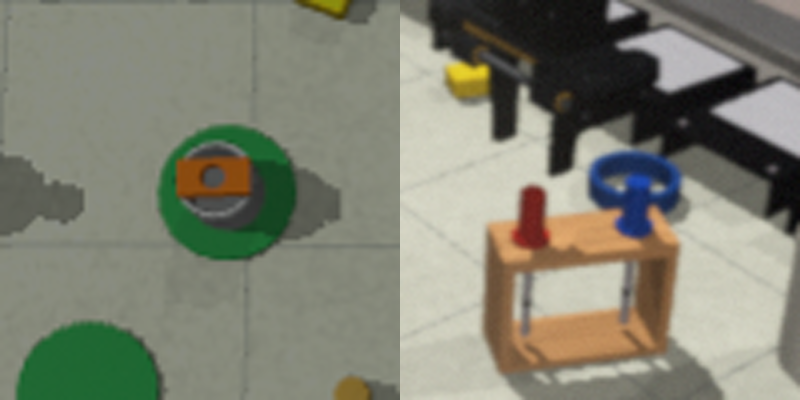

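The pot stands upright and wholly on the mat, with its hole at top pixel (203,194). The red rod is still in the stand, below the fingers. Descending to its grip.

>>> {"op": "play_rows", "data": {
  "series": [
    [0.012,-0.047,0,0,0,0],
    [0.012,-0.047,0.15,0,0,0],
    [0.012,-0.047,0.3,0,0,0],
    [0.012,-0.047,0.457,0,0,0],
    [0.012,-0.047,0.457,0,0,0]
  ]
}}

```text
time: 15.3
ee_pos: [0.4512, -0.274, 0.3037]
eef_rot: [-0.0, 1.0, 0.001, -0.002]
ft_force: [-1.0, -0.0, -0.3]
width: 0.0524
grip_force: 0.0
```

>>> {"op": "play_rows", "data": {
  "series": [
    [0,0,0,0,0,0],
    [0,0,0,0,0,0],
    [0,0,0,0,0,0],
    [0,0,0,0,0,0],
    [0,0,0,0,0,0]
  ],
  "fingers": -1
}}

```text
time: 15.8
ee_pos: [0.452, -0.2744, 0.3059]
eef_rot: [-0.0, 1.0, 0.0, 0.0]
ft_force: [-0.4, 1.5, 3.6]
width: 0.0217
grip_force: 25.0
```

>>> {"op": "play_rows", "data": {
  "series": [
    [0,0,0,0,0,0],
    [0,0,0,0,0,0],
    [0,0,0,0,0,0]
  ]
}}

```text
time: 16.1
ee_pos: [0.452, -0.2744, 0.3059]
eef_rot: [-0.0, 1.0, 0.0, 0.0]
ft_force: [-0.5, 2.0, 5.8]
width: 0.0215
grip_force: 25.0
```

>>> {"op": "play_rows", "data": {
  "series": [
    [0,0,-0.05,0,0,0],
    [0,0,-0.13,0,0,0],
    [0,0,-0.22,0,0,0],
    [0,0,-0.31,0,0,0],
    [0,0,-0.4,0,0,0]
  ]
}}

```text
time: 16.6
ee_pos: [0.4518, -0.2745, 0.3669]
eef_rot: [-0.0, 1.0, -0.0, 0.0]
ft_force: [1.2, -0.3, -0.6]
width: 0.0213
grip_force: 25.0
```

>>> {"op": "play_rows", "data": {
  "series": [
    [0,0,-0.1,0,0,0],
    [0,0,-0.2,0,0,0],
    [0,0,-0.32,0,0,0],
    [0,0,-0.45,0,0,0],
    [0,0,-0.6,0,0,0]
  ]
}}

```text
time: 17.1
ee_pos: [0.4515, -0.2744, 0.4568]
eef_rot: [-0.0, 1.0, 0.0, 0.0]
ft_force: [1.3, 1.0, 0.5]
width: 0.0214
grip_force: 25.0
```

```bash
cat > rod.py <<'E'
from h import *
s=status.read_state();M=R.from_quat(s["eef_rot"]).as_matrix();p=np.array(s["ee_pos"]);print(p.round(4),np.round(s["ft_force"],1),s["width"],"rotvec err deg (tool)",np.degrees(R.from_matrix(M.T@np.diag([-1,1,-1.])).as_rotvec()).round(2))
tip=p+M[:,2]*.2909
print("tip",tip.round(4))
I={c:vision.camera(c) for c in C}
E
python3 - <<'E'
from rod import *
f={"side":near(hue(I["side"],172,5,150),"side",tip+[0,0,.102],12)}
print(cen(f["side"]),proj("side",tip+[0,0,.102]))
a,b=proj("side",tip)[0],proj("side",tip+[0,0,.1])[0];print(a,b)
u,v=np.int32((a+b)/2)
cv2.imwrite("pics/rod.png",cv2.resize(I["side"][v-50:v+50,u-50:u+50],None,fx=6,fy=6,interpolation=cv2.INTER_CUBIC))
E
```

```text
[ 0.4515 -0.2744  0.4568] [1.3 1.  0.5] 0.021402166592898397 rotvec err deg (tool) [0.01 0.   0.01]
tip [ 0.4515 -0.2743  0.1659]
(array([321.63157895, 187.96052632]), np.int32(76)) [[322.12877411 192.470513  ]]
[319.97119635 226.13873708] [322.0844048  193.16247924]
```

View pics/rod.png

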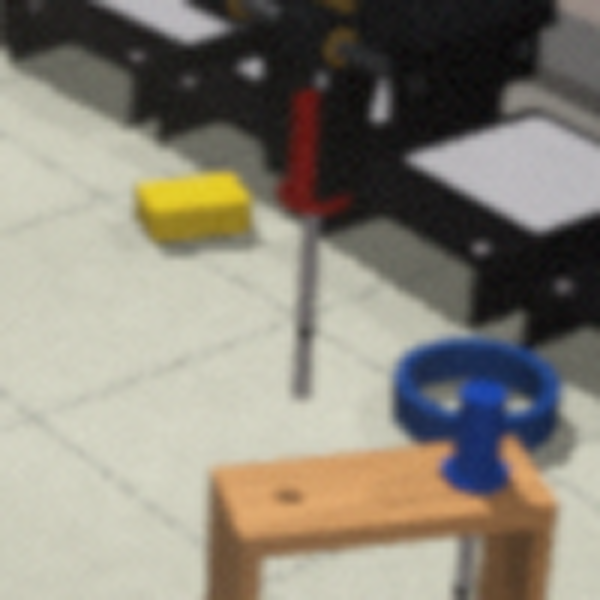

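The red rod hangs straight and upright from the gripper, tip at crop (301,398) and ring at (304,332). The blue rod is untouched in the stand. Carrying the rod to above the pot.

>>> {"op": "play_rows", "data": {
  "series": [
    [-0.1,0.15,0,0,0,0],
    [-0.2,0.4,0,0,0,0],
    [-0.2,0.7,0,0,0,0],
    [-0.2,1,0,0,0,0],
    [-0.2,1,0,0,0,0]
  ]
}}

```text
time: 17.7
ee_pos: [0.4823, -0.1181, 0.4551]
eef_rot: [-0.005, 1.0, 0.001, -0.0]
ft_force: [0.3, -0.3, -1.2]
width: 0.0215
grip_force: 25.0
```

>>> {"op": "play_rows", "data": {
  "series": [
    [-0.1,0.25,0,0,0,0],
    [-0.2,0.5,0,0,0,0],
    [-0.2,0.75,0,0,0,0],
    [-0.2,1,0,0,0,0],
    [-0.2,1,0,0,0,0]
  ]
}}

```text
time: 18.2
ee_pos: [0.5115, 0.0311, 0.4548]
eef_rot: [-0.004, 1.0, 0.0, -0.001]
ft_force: [-0.0, 0.2, -1.6]
width: 0.0209
grip_force: 25.0
```

>>> {"op": "play_rows", "data": {
  "series": [
    [-0.1,0.25,0,0,0,0],
    [-0.193,0.5,0,0,0,0],
    [-0.193,0.75,0,0,0,0],
    [-0.193,1,0,0,0,0],
    [-0.193,1,0,0,0,0]
  ]
}}

```text
time: 18.7
ee_pos: [0.5397, 0.1812, 0.4544]
eef_rot: [-0.004, 1.0, 0.0, -0.001]
ft_force: [-0.5, 0.7, -0.8]
width: 0.0215
grip_force: 25.0
```

>>> {"op": "play_rows", "data": {
  "series": [
    [0,0.1,0.05,0,0,0],
    [0,0.2,0.1,0,0,0],
    [0,0.277,0.2,0,0,0],
    [0,0.277,0.2,0,0,0],
    [0,0.277,0.2,0,0,0]
  ]
}}

```text
time: 19.2
ee_pos: [0.5405, 0.217, 0.4247]
eef_rot: [-0.0, 1.0, -0.001, -0.001]
ft_force: [0.4, 0.1, -0.1]
width: 0.0215
grip_force: 25.0
```

```bash
python3 - <<'E'
from rod import *
im=np.mean([vision.camera("side").astype(float) for _ in range(8)],0)
np.save("side1.npy",im)
print("pred tip",proj("side",tip)[0],"ring",proj("side",tip+[0,0,.035])[0],"flange",proj("side",tip+[0,0,.1])[0])
P=np.array([.5405,.2171,0])
for z in(.006,.04,.066,.078):print("pot axis",z,proj("side",P+[0,0,z])[0])
a=proj("side",P+[0,0,.11])[0];u,v=np.int32(a)
print("origin",u-40,v-45)
cv2.imwrite("pics/rod2.png",cv2.resize(im[v-45:v+40,u-40:u+40].astype(np.uint8),None,fx=7,fy=7,interpolation=cv2.INTER_CUBIC))
E
```

```text
[0.5405 0.217  0.4247] [ 0.4  0.1 -0.1] 0.021481732337265486 rotvec err deg (tool) [-0.06 -0.06  0.02]
tip [0.5402 0.2167 0.1338]
pred tip [252.08333757 169.28991232] ring [251.79979676 160.55122679] flange [251.25468977 143.76181458]
pot axis 0.006 [253.06861269 199.47819291]
pot axis 0.04 [252.81594415 191.67676028]
pot axis 0.066 [252.61888372 185.59440647]
pot axis 0.078 [252.52678202 182.75228312]
origin 212 130
```

View pics/rod2.png

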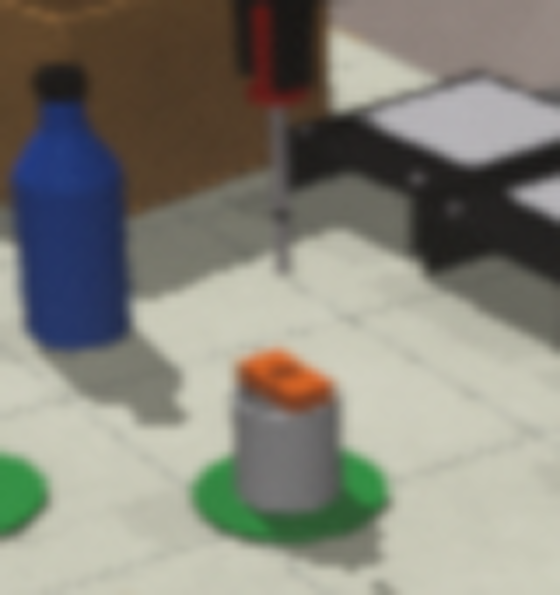

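The rod hangs above the hole, with its tip at crop (283,270) and the hole at (285,372). Next I measure the columns to sub-pixel accuracy.

```bash
python3 - <<'E'
from h import *
from scipy.ndimage import gaussian_filter1d as gf
im=np.load("side1.npy");g=im.mean(2)
P=np.array([.5405,.2171,0])
# stem: darkness-weighted centroid with linear background
for v in range(149,168):
    row=g[v];u0=int(round(proj("side",P+[0,0,.134])[0][0]));xs=np.arange(u0-5,u0+6)
    bg=np.interp(xs,[xs[0],xs[1],xs[-2],xs[-1]],[row[xs[0]],row[xs[1]],row[xs[-2]],row[xs[-1]]]);d=bg-row[xs]
    d=np.clip(d,0,None);print(v,round(float((d*xs).sum()/d.sum()),2),int(d.max()),row[xs].astype(int).tolist())
# pot edges
h=cv2.cvtColor(im.astype(np.uint8),cv2.COLOR_BGR2HSV)
for v in range(189,199):
    row=g[v]; print(v,row[241:265].astype(int).tolist())
m=hue(im.astype(np.uint8),3,18,120);m=near(m,"side",P+[0,0,.07],15);w=np.where(m);print("bridge cen",w[1].mean(),w[0].mean(),m.sum())
def box(z0,z1):return np.array([[x,y,z] for x in(-.014,.014) for y in(-.027,.027) for z in(z0,z1)])+P
print("pred bridge cen",sil("side",[box(.066,.078)]))
q=m*0+g
print(g[178:188,246:260].astype(int))
E
```

```text
149 254.0 4 [61, 63, 62, 72, 82, 69, 46, 37, 38, 34, 30]
150 254.41 6 [62, 63, 65, 73, 83, 70, 46, 32, 30, 30, 30]
151 254.42 6 [63, 63, 64, 74, 84, 72, 46, 31, 29, 29, 29]
152 254.39 4 [64, 64, 64, 73, 85, 73, 48, 32, 29, 28, 28]
153 254.39 7 [68, 70, 71, 78, 87, 76, 51, 32, 29, 29, 29]
154 254.4 9 [77, 85, 89, 95, 95, 79, 52, 34, 30, 30, 32]
155 254.01 20 [100, 106, 110, 105, 98, 81, 53, 36, 36, 41, 51]
156 253.72 27 [111, 112, 110, 104, 99, 84, 61, 51, 59, 68, 82]
157 253.3 19 [106, 103, 103, 100, 99, 90, 78, 81, 89, 95, 99]
158 252.32 5 [100, 99, 98, 98, 97, 95, 94, 97, 101, 101, 102]
159 251.79 12 [99, 101, 101, 98, 92, 89, 95, 101, 102, 102, 102]
160 251.73 30 [104, 105, 101, 94, 78, 73, 86, 98, 102, 102, 102]
161 251.95 28 [113, 111, 109, 102, 88, 78, 88, 99, 101, 101, 103]
162 252.57 14 [115, 115, 114, 112, 103, 95, 94, 99, 103, 103, 108]
163 252.59 21 [115, 115, 115, 114, 108, 100, 100, 106, 119, 124, 133]
164 252.17 35 [114, 114, 116, 116, 110, 105, 114, 133, 155, 166, 169]
165 251.72 35 [111, 114, 120, 126, 117, 113, 140, 169, 182, 183, 181]
166 252.09 38 [114, 128, 144, 1
[... 1321 characters left out ...]
cen 252.18055555555554 183.84722222222223 72
pred bridge cen (array([252.66071268, 184.28539833]), 86.984375)
[[194 193 192 190 191 190 191 192 193 193 194 196 197 197]
 [185 185 179 179 181 178 182 190 195 196 196 196 198 198]
 [183 178 164 155 147 142 150 167 185 193 196 197 198 199]
 [159 144 133 127 119 114 117 131 154 178 192 197 199 199]
 [123 108 110 112 104  95  92  97 115 143 167 184 194 198]
 [107  86  92 101  96  89  88  93 103 117 133 152 173 189]
 [106  80  77  85  92  95 103 109 112 115 116 120 133 158]
 [106  80  76  78  80  87 101 109 110 108 101  96  99 130]
 [109  89  85  84  79  77  83  90  90  86  80  79  86 114]
 [121 106 100  98  92  85  80  77  76  77  79  83  87 103]]
```

The pot sits about 0.25 px left of the rod, so I shift the rod 1 mm toward −X, then lower it to just above the bridge.

>>> {"op": "play_rows", "data": {
  "series": [
    [0.006,0,0.03,0,0,0],
    [0.006,0,0.1,0,0,0],
    [0.006,0,0.18,0,0,0],
    [0.006,0,0.25,0,0,0],
    [0.006,0,0.28,0,0,0]
  ]
}}

```text
time: 20.2
ee_pos: [0.5393, 0.2172, 0.3815]
eef_rot: [-0.0, 1.0, -0.001, -0.001]
ft_force: [0.4, -0.5, -0.7]
width: 0.0212
grip_force: 25.0
```

>>> {"op": "play_rows", "data": {
  "series": [
    [0,0,0,0,0,0],
    [0,0,0,0,0,0]
  ]
}}

```text
time: 20.4
ee_pos: [0.5398, 0.2172, 0.3836]
eef_rot: [-0.0, 1.0, 0.0, 0.0]
ft_force: [-1.0, -0.8, -0.0]
width: 0.0209
grip_force: 25.0
```

```bash
python3 - <<'E'
from rod import *
im=np.mean([vision.camera("side").astype(float) for _ in range(8)],0)
g=im.mean(2)
print("pred tip",proj("side",tip)[0],"ring",proj("side",tip+[0,0,.035])[0])
print("hole mouth",proj("side",[.5396,.2171,.078])[0])
for v in range(164,183):print(v,g[v,245:260].astype(int).tolist())
E
```

```text
[0.5398 0.2172 0.3836] [-1.  -0.8 -0. ] 0.020927645646194218 rotvec err deg (tool) [0.01 0.01 0.02]
tip [0.5398 0.2172 0.0927]
pred tip [252.24050315 179.27451553] ring [251.96285981 170.77306425]
hole mouth [252.32534691 182.81072789]
164 [111, 113, 112, 114, 113, 109, 103, 105, 123, 138, 157, 165, 169, 174, 178]
165 [111, 109, 110, 114, 118, 117, 110, 117, 155, 176, 184, 182, 182, 182, 181]
166 [115, 112, 114, 126, 138, 141, 122, 121, 163, 186, 191, 190, 189, 188, 186]
167 [131, 137, 145, 163, 175, 165, 133, 122, 164, 187, 191, 192, 192, 193, 191]
168 [168, 178, 182, 188, 189, 177, 139, 123, 164, 187, 191, 192, 193, 193, 193]
169 [188, 192, 193, 193, 191, 178, 138, 122, 160, 184, 191, 192, 194, 193, 193]
170 [193, 194, 195, 194, 189, 169, 126, 108, 144, 172, 185, 192, 194, 193, 193]
171 [195, 196, 197, 196, 191, 172, 122, 99, 139, 169, 180, 188, 193, 194, 193]
172 [195, 196, 196, 195, 194, 181, 138, 119, 158, 183, 189, 190, 193, 191, 191]
173 [196, 196, 195, 195, 195, 185, 146, 123, 157, 186, 195, 195, 193, 191, 188]
174 [197, 197, 198, 198, 197, 186, 148, 122, 151, 183, 196, 197, 197, 195, 189]
175 [198, 198, 197, 197, 197, 188, 150, 123, 149, 182, 195, 196, 197, 196, 192]
176 [198, 197, 197, 197, 196, 187, 152, 124, 145, 179, 189, 192, 194, 194, 194]
177 [199, 197, 197, 195, 194, 185, 152, 122, 138, 173, 183, 189, 194, 195, 195]
178 [197, 194, 194, 191, 190, 183, 151, 125, 146, 178, 191, 194, 196, 196, 197]
179 [192, 185, 184, 179, 179, 176, 150, 135, 157, 183, 195, 196, 197, 198, 198]
180 [187, 183, 178, 164, 154, 145, 132, 135, 157, 181, 192, 197, 198, 198, 199]
181 [175, 159, 145, 132, 126, 117, 114, 117, 129, 153, 178, 191, 197, 199, 199]
182 [159, 124, 108, 109, 111, 103, 95, 93, 96, 114, 142, 167, 185, 194, 198]
```

Rod and hole are now aligned to about 0.1 px. Lowering slowly with a final trim.

>>> {"op": "play_rows", "data": {
  "series": [
    [0.003,0,0.02,0,0,0],
    [0.003,0,0.05,0,0,0],
    [0.003,0,0.08,0,0,0],
    [0.003,0,0.11,0,0,0],
    [0.003,0,0.14,0,0,0]
  ]
}}

```text
time: 21.4
ee_pos: [0.5392, 0.2172, 0.3619]
eef_rot: [-0.0, 1.0, -0.0, -0.0]
ft_force: [0.2, -0.1, -1.2]
width: 0.0212
grip_force: 25.0
```

>>> {"op": "play_rows", "data": {
  "series": [
    [0,0,0.03,0,0,0],
    [0,0,0.06,0,0,0],
    [0,0,0.09,0,0,0],
    [0,0,0.12,0,0,0],
    [0,0,0.15,0,0,0]
  ]
}}

```text
time: 21.9
ee_pos: [0.5392, 0.2172, 0.3396]
eef_rot: [-0.0, 1.0, 0.0, 0.0]
ft_force: [0.2, 0.0, -0.6]
width: 0.0214
grip_force: 25.0
```

>>> {"op": "play_rows", "data": {
  "series": [
    [0,0,0.02,0,0,0],
    [0,0,0.041,0,0,0],
    [0,0,0.041,0,0,0],
    [0,0,0.041,0,0,0],
    [0,0,0.041,0,0,0]
  ]
}}

```text
time: 22.4
ee_pos: [0.5393, 0.2172, 0.334]
eef_rot: [-0.0, 1.0, 0.0, 0.0]
ft_force: [0.2, 0.3, -0.7]
width: 0.021
grip_force: 25.0
```

```bash
python3 - <<'E'
from rod import *
im=np.mean([vision.camera("side").astype(float) for _ in range(8)],0)
g=im.mean(2)
print("ring pred",proj("side",tip+[0,0,.035])[0],"mouth",proj("side",[.5396,.2171,.078])[0])
for v in range(168,186):print(v,g[v,245:260].astype(int).tolist())
for v in range(190,193):print(v,g[v,241:265].astype(int).tolist())
cv2.imwrite("pics/fin.png",cv2.resize(im[155:210,225:285].astype(np.uint8),None,fx=10,fy=10,interpolation=cv2.INTER_CUBIC))
E
```

```text
[0.5393 0.2172 0.334 ] [ 0.2  0.3 -0.7] 0.02103532952160788 rotvec err deg (tool) [0.02 0.02 0.02]
tip [0.5394 0.2173 0.0431]
ring pred [252.24475174 182.78196403] mouth [252.32534691 182.81072789]
168 [168, 178, 173, 149, 124, 102, 81, 78, 101, 129, 162, 184, 192, 194, 193]
169 [189, 193, 191, 185, 175, 152, 117, 112, 148, 174, 186, 192, 194, 194, 192]
170 [194, 195, 195, 194, 188, 165, 128, 117, 154, 177, 186, 192, 194, 193, 193]
171 [195, 196, 196, 196, 191, 172, 134, 122, 161, 178, 182, 188, 192, 193, 193]
172 [196, 196, 197, 196, 194, 183, 143, 126, 166, 187, 189, 190, 191, 192, 191]
173 [196, 196, 196, 196, 196, 186, 145, 128, 169, 192, 196, 195, 194, 190, 189]
174 [196, 197, 198, 198, 197, 186, 146, 128, 169, 193, 198, 198, 197, 195, 190]
175 [198, 198, 197, 198, 197, 186, 147, 130, 169, 192, 198, 197, 197, 196, 192]
176 [199, 198, 197, 197, 196, 186, 146, 126, 163, 188, 192, 192, 194, 194, 194]
177 [199, 198, 197, 196, 195, 184, 145, 118, 147, 177, 184, 190, 195, 196, 196]
178 [198, 194, 194, 190, 190, 183, 145, 119, 146, 180, 190, 194, 196, 197, 197]
179 [191, 185, 185, 179,
[... 173 characters left out ...]
8, 102, 115, 146, 177, 191, 197, 199, 200]
182 [159, 123, 109, 109, 111, 105, 94, 88, 89, 109, 142, 167, 185, 195, 198]
183 [154, 107, 85, 90, 98, 93, 83, 76, 76, 92, 114, 133, 152, 174, 188]
184 [156, 106, 78, 76, 84, 90, 95, 96, 88, 86, 101, 111, 118, 135, 159]
185 [156, 107, 80, 77, 76, 78, 88, 96, 92, 83, 85, 92, 93, 99, 129]
190 [197, 196, 194, 176, 135, 107, 106, 112, 116, 119, 123, 121, 116, 113, 110, 105, 102, 97, 99, 133, 178, 196, 200, 200]
191 [197, 196, 196, 184, 143, 110, 106, 111, 112, 115, 116, 115, 114, 112, 110, 106, 103, 97, 99, 133, 177, 193, 197, 197]
192 [197, 196, 196, 185, 145, 110, 107, 109, 112, 114, 116, 115, 114, 113, 110, 106, 103, 96, 99, 133, 176, 194, 197, 197]
```

View pics/fin.png

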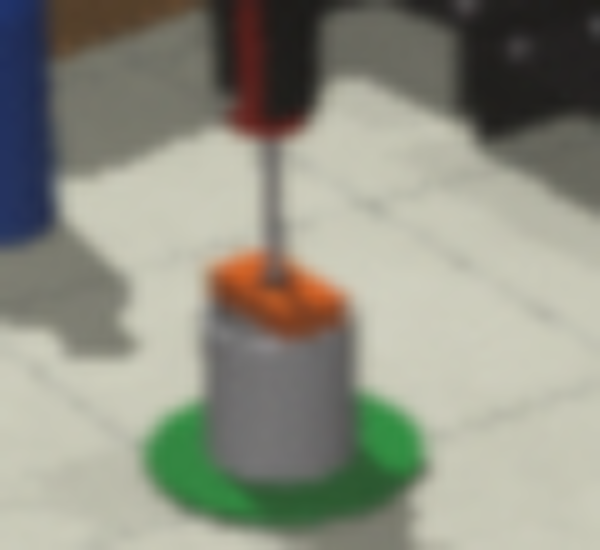

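The stem stands in the hole with the ring at the bridge top, at crop (276,280). The pot's edges have not shifted, no contact force shows, and the stem is centred to about 0.5 mm. I let it settle, then hand in.

>>> {"op": "play_rows", "data": {
  "series": [
    [0,0,0,0,0,0],
    [0,0,0,0,0,0],
    [0,0,0,0,0,0],
    [0,0,0,0,0,0],
    [0,0,0,0,0,0]
  ]
}}

```text
time: 23.4
ee_pos: [0.5392, 0.2172, 0.3338]
eef_rot: [-0.0, 1.0, 0.0, -0.0]
ft_force: [-0.3, -0.5, -1.3]
width: 0.0215
grip_force: 25.0
```

```bash
python3 -c "
from bench import status,job
s=status.read_state();print(s['ee_pos'],s['time']);print(job.close_job())"
```

```text
[0.53920987 0.21723775 0.33377811] 23.4
the job is handed in; nothing more can be done
None
```

The job is handed in at 23.4 s (no verdict came back): the pot was tipped to 40° and held there, then set upright on the farthest green mat, and the red rod is held still in the guide hole, centred to about 0.5 mm with its ring level with the bridge top to about 1 mm and no sign of touching the pot.

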